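# Tip the parts tray into the offcut bin

## Task

Draw the loaded metal tray by its orange side tab right out of the plywood rack, and let go of it on the bench. Then take it by the black handle plate at its rear, lift it and tip it over the blue bin so that the offcut and both round stubs slide off its open end into the bin, and set the empty tray flat on the bench before you let go. Keep your fingers off the wooden pieces and leave the glue bottle, the tall bench dog and the sanding block that stand round the work where they are.

Things in the scene. Friction and masses are not known exactly. Their poses are not given: they have to be found in the camera images.
- tray: Loose aluminium tray, 0.22 kg; floor 4 mm, inside 140 x 116 mm, 4 mm walls 28 mm high on three sides, open at the -x end (pouring lip). Origin: underside below the middle of the inside; +x to the rear handle. Spans x -72 to 112, y -62 to 62 mm (more at the tab). Starts in the rack, axes nearly along the rack's, handle under its roof. Wood slides on it when tipped 27 to 36 degrees or more.
- tray_handle (a point): Grip point on the tray's black rear handle plate, 45 mm above the underside, at x = +107 mm, y = 0 in the tray's frame. The plate is upright, 10 mm thick along tray x, 60 mm wide along y, its top 62 mm above the underside; 28 mm of flat ledge lies between it and the rear wall. Its axes are the tray's.
- tray_pull (a point): Grip point on the orange pull tab beside the tray, near the mouth, 34 mm above the underside, at x = -45, y = -84 mm in the tray's frame. The tab is upright, 10 mm thick along tray x, 34 mm wide along y, its top 52 mm above the underside.
- tray_lip (a point): Middle of the pouring lip, top face of the floor at the open mouth, at x = -72, y = 0, z = 4 mm in the tray's frame.
- rack: Fixed plywood bay, 100 mm deep (x), 156 mm wide (y), 88 mm high, open at its -x side, with side walls, back and roof (underside 78 mm up). Origin on the bench below its centre; the tray slides over the bench and is drawn out along the rack's -x. With the tray's handle 35 mm outside the front edge the fingers have room.
- rack_front (a point): Middle of the rack's open front edge at bench height, 50 mm along -x from the rack's origin.
- bin: Fixed open blue plastic bin, outside 140 (x) x 150 (y) x 70 mm high, walls and floor 5 mm. Origin: centre of the underside, on the bench.
- vice_corner (a point): Obstacle beside the bin: left rear corner, at bench height, of the fixed wooden block that carries the red bench vice. Block and vice lie from there 350 mm toward the robot (-x) and 210 mm to the right (-y); the vice is up to 150 mm high, over the part more than 130 mm toward the robot.
- offcut: Loose pale wood offcut 45 x 75 x 18 mm (x, y, z), 38 g; origin at the centre of its underside. Starts lying in the tray.
- stub_a: Loose brown wooden bench-dog stub, a disc 42 mm in diameter and 22 mm high, 30 g; origin at the centre of its underside. Starts standing in the tray.
- stub_b: A second stub just like stub_a, also in the tray.
- glue_bottle: Loose white glue bottle with red cap, 53 mm in diameter, 168 mm high, standing; origin at the centre of its underside. Bystander.
- tall_dog: Loose brown wooden bench dog, standing, 40 mm in diameter, 56 mm high; origin at the centre of its underside. Bystander.
- sanding_block: Loose red sanding block, 46 x 103 x 42 mm (x, y, z); origin at the centre of its underside. Bystander.
Mind the look-alikes: they are no part of the job. What is shaped like the stub_b but red is not meant.

How it is judged:
By the outcome, as a careful person would: the job done as asked, in the order asked, and still so for the second after the job is handed in, with the robot touching nothing.
It also fails if it takes over 72 s, if anything falls off the work surface, if the arm or the gripper's body presses on something with over 40 N, if the wrist force passes 120 N, or if a joint passes its speed limit or range.

## Robot

A 6-joint arm with a two-finger parallel gripper is mounted at the origin on a cart in front of the work surface, level with it; the furniture and walls round the work are solid. World frame = base frame: x ahead of the robot, y to its left, z up, the work surface at z = 0. Lengths are in mm, angles in rad, forces in N, time in s.
With the tool pointing down it reaches from about 300 to 775 mm from the base axis. Payload 14.6 kg.
Tool frame: the origin (TCP) lies midway between the tips of the shut fingers; the grasp point (between the pads) lies grasp_offset behind it (grasp_offset is the distance from the TCP to the grasp point, in mm); z points along the fingers, y is the line along which they close (so a half turn about z gives the same grasp; the last joint's range is limited). The gripper opens to 94 mm and grips with 3 to 60 N. Pads are 16 mm wide; open, the fingers measure 119 mm over their backs; the gripper's body (75 mm by 177 mm) begins 78 mm behind the grasp point.
Start: joints at [-1.35, 0.3, 1.521, -0, 1.321, -0.067], TCP at [156.107, -527.371, 205.446] pointing down, gripper open.
Joint ranges: [-3.03, 3.03], [-0.79, 2.21], [0.23, 2.52], [-1.04, 4.18], [0, 3.07], [-2.55, 2.55]. Speed limits (rad/s): [2.22, 2.22, 2.57, 3.14, 3.14, 3.14].

## Interface

Orientations are given as [roll, pitch, yaw] about the fixed x, y, z axes, in that order (R = Rz(yaw) Ry(pitch) Rx(roll)).
In Python, from cell import * gives the robot as it stands. The module is installed in compiled form; this text tells all that it offers.
- The arm moves only by the shell command python3 -m jog 'ROWS' [FORCE]. ROWS is JSON, a list of rows, each a list of 3 entries, a list of its own where there are three numbers: the finger opening in mm, from 0 to 94, then the shift along the tool's x, y, z in units of 50 mm (1.0 is 50 mm), then the turn about the tool's z in units of 180 degrees (1.0 is 180 degrees). In form: [[fingers, [dx, dy, dz], twist], ...]. A call has 1 to 20 rows; each row shifts and turns the commanded pose from where the row before left it, along the tool's axes as they then stand; what a row does not reach is not made up. A row lasts 1/10 s, in which the tool goes at most 50 mm and 8.59 degrees, less where a joint would pass 70% of its speed; a pose out of reach is approached as far as the arm can. A call with a number of a shift or a turn outside -1 to 1 is refused whole. A call with a gripper value outside its range is refused whole. The fingers move at their own pace and stop on an object; FORCE is the grip in N (left out, the last holds). Time passes only in rows, so rows that do not move let the fingers close. It gives the time, the measured TCP pose, the force, the opening and the grip force at its end, in the units of the state.
- read_state(): the state, without advancing time (a new reading comes with each control period).
- camera(name): name is "scene" or "top" or "wrist"; returns the picture (384x512x3 uint8, red, green, blue); there is no depth.
- calibration(name): a dict with "mtx" (3x3 intrinsics, pixels), "cam_to_world" (4x4, takes a point from camera to world coordinates); the wrist camera has in their place "hand_eye" (4x4, takes a point from camera to tool coordinates, whose origin is the TCP and whose axes are the flange's). Camera axes: x right, y down, z forward; pixel columns grow to the right and rows downward; lengths in mm; the calibration is good to about 2 mm. A picture is of the moment at which its call begins: read the wrist's pose just before it. calibration takes no time and is no camera call.
- sign_off(): hands the job in; it is judged then, once.
Trained networks look in the newest picture that a camera, given by its name, has taken for a name from the list of things; names that differ only in an ending like _2 or _b are one class to them, and where a whole thing is asked for, a point or a joint stands for the part that bears it (a point fixed in the world has none). Each returns a list of dicts, best first, with "conf" (0 to 1); they miss things now and then, are a little off and sometimes report something else, mostly with a low value. They report only what shows in the picture. A call takes as long as a camera call. They do not tell look-alikes from the thing itself.
- regions_of(camera, query): "pixels" (384x512 bool, what is visible of it) and "rect" ([centre column, centre row, width, height] in pixels, round what is visible of it).
The state is a dict: "clock": time; "joints": joint angles; "qd": joint speeds; "effort": joint torques, N m; "eef_pos": TCP position; "eef_rot": TCP orientation; "wrist_force": force on the tool from outside, world axes, zero at the start; "moment": the same for the moment, N m; "finger_gap": finger opening in mm; "finger_force": force on a finger pad.
Only numpy, scipy, OpenCV 4.12 (cv2) and the standard library are available. Lean on these libraries where they do the work, as an engineer would, in place of code of your own. Each camera call takes 0.05 s, during which the arm holds its last target. There are 200 camera calls.

## Working session

There is one attempt and no reset: what is moved stays moved. The work goes in short steps, Python scripts to look and compute and a shell command to move; the robot and the scene stay as the last step left them, time stands still between calls to the robot, and variables do not carry over. Pictures are saved under pics/ and viewed, at most 10 in all, crops included, and the job is handed in when it is done.

```bash
ls; mkdir -p pics
python3 - <<'E'
from cell import *
import cv2,numpy as np
s=read_state();print({k:np.round(v,3).tolist() for k,v in s.items()})
for n in("scene","top"):
    im=camera(n);cv2.imwrite(f"pics/{n}0.png",im[:,:,::-1]);c=calibration(n);print(n,np.round(c["mtx"],1).tolist(),np.round(c["cam_to_world"],3).tolist())
    for q in["tray","tray_handle","tray_pull","rack","bin","vice_corner","offcut","stub_a","glue_bottle","tall_dog","sanding_block"]:
        try: print(q,[(round(d["conf"],2),np.round(d["rect"],0).tolist()) for d in regions_of(n,q)][:4])
        except Exception as e: print(q,e)
print(np.round(calibration("wrist")["hand_eye"],3).tolist(), [k for k in dir() if 'off' in k])
E
```

```text
pics
{'clock': 0.0, 'joints': [-1.35, 0.3, 1.522, 0.0, 1.321, -0.067], 'qd': [0.001, 0.001, 0.001, 0.0, -0.002, 0.001], 'effort': [-0.002, -53.18, -35.274, 0.071, 0.024, -0.0], 'eef_pos': [156.076, -527.118, 204.887], 'eef_rot': [-3.14, -0.0, 0.288], 'wrist_force': [-0.221, 0.18, 0.051], 'moment': [-0.087, 0.003, 0.03], 'finger_force': 0.0, 'finger_gap': 93.842}
scene [[363.8, 0.0, 256.5], [0.0, 363.8, 196.5], [0.0, 0.0, 1.0]] [[-0.706, -0.415, 0.574, -23.133], [-0.708, 0.438, -0.554, 747.985], [-0.021, -0.798, -0.603, 634.283], [0.0, 0.0, 0.0, 1.0]]
tray [(0.81, [214.0, 215.0, 66.0, 55.0])]
tray_handle [(0.69, [217.0, 216.0, 64.0, 57.0])]
tray_pull [(0.67, [216.0, 216.0, 66.0, 55.0])]
rack [(0.83, [239.0, 191.0, 69.0, 58.0])]
bin [(0.79, [289.0, 250.0, 95.0, 84.0])]
vice_corner it knows: bin, glue_bottle, offcut, rack, rack_front, sanding_block, stub, tall_dog, tray, tray_handle, tray_lip, tray_pull
offcut [(0.94, [210.0, 212.0, 26.0, 22.0]), (0.72, [234.0, 213.0, 14.0, 13.0])]
stub_a [(0.73, [234.0, 214.0, 16.0, 17.0]), (0.69, [217.0, 226.0, 20.0, 18.0]), (0.59, [224.0, 276.0, 19.0
[... 633 characters left out ...]
bottle, offcut, rack, rack_front, sanding_block, stub, tall_dog, tray, tray_handle, tray_lip, tray_pull
offcut [(0.67, [231.0, 150.0, 31.0, 18.0]), (0.59, [241.0, 234.0, 61.0, 49.0]), (0.39, [231.0, 167.0, 40.0, 59.0])]
stub_a [(0.7, [193.0, 217.0, 15.0, 17.0]), (0.55, [248.0, 166.0, 14.0, 10.0]), (0.46, [227.0, 167.0, 11.0, 16.0]), (0.24, [231.0, 149.0, 30.0, 20.0])]
glue_bottle [(0.96, [336.0, 136.0, 25.0, 19.0])]
tall_dog [(0.72, [145.0, 207.0, 21.0, 15.0])]
sanding_block [(0.69, [370.0, 140.0, 38.0, 26.0]), (0.34, [232.0, 164.0, 34.0, 62.0])]
[[-0.001, -0.964, -0.266, 77.205], [1.0, -0.001, -0.001, 1.251], [0.0, -0.266, 0.964, -178.588], [0.0, 0.0, 0.0, 1.0]] ['grasp_offset', 'sign_off']
```

```bash
python3 - <<'E'
import cv2
a=cv2.imread("pics/top0.png");cv2.imwrite("pics/top0c.png",cv2.resize(a[100:290,120:400],None,fx=2.85,fy=2.85,interpolation=cv2.INTER_CUBIC))
b=cv2.imread("pics/scene0.png");cv2.imwrite("pics/scene0c.png",cv2.resize(b[90:340,120:400],None,fx=2.4,fy=2.4,interpolation=cv2.INTER_CUBIC))
E
python3 -c "
from cell import *;print(grasp_offset)"
```

```text
18.8
```

View pics/top0c.png

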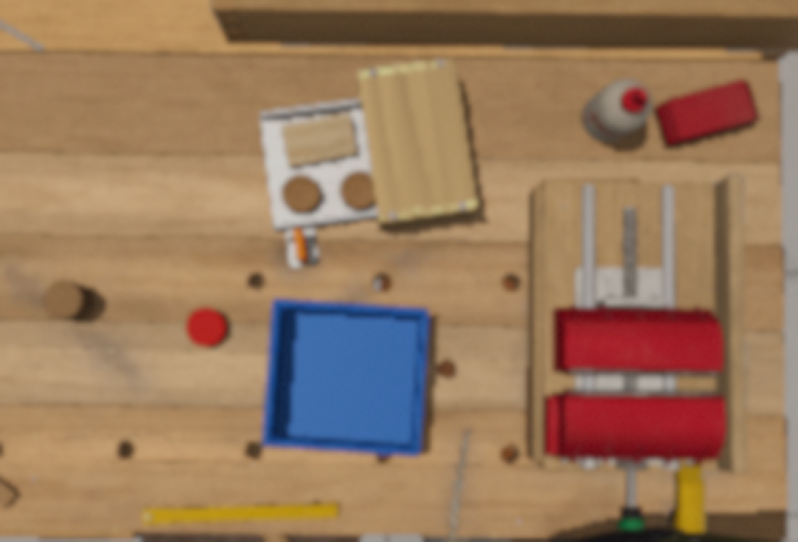

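View pics/scene0c.png

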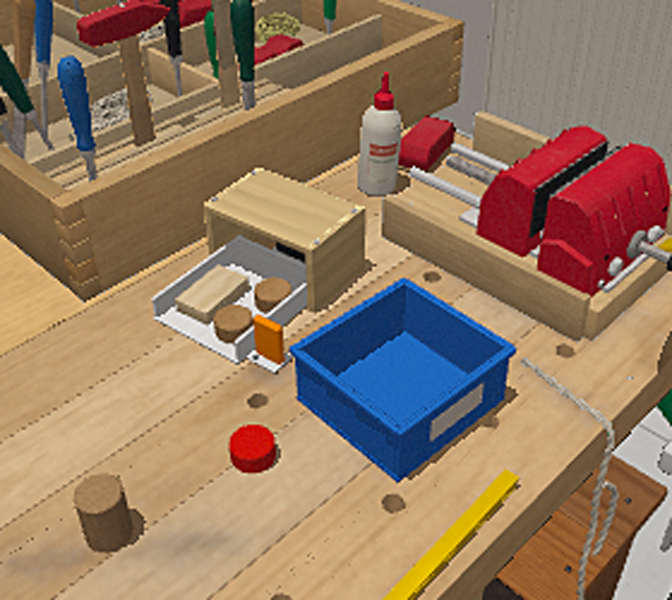

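The top crop shows the tray, with white floor and brown stubs at crop (302,194) and (358,190) and the offcut at (320,138). It sticks out of the rack toward world +y, which is left in the image. The orange tab is at (300,245), on the robot's side. Candidates for a stub are two brown discs in the tray and a red disc on the bench at (207,327). The red one is the look-alike, and the tall brown cylinder at (65,300) is the bench dog. The two brown discs in the tray are the ones meant.

Next I measure poses.

```bash
cat > h.py <<'E'
import numpy as np,cv2
from cell import *
from scipy.spatial.transform import Rotation as R
def cam(n,s=None):
    c=calibration(n);K=c["mtx"]
    if n=="wrist":
        T=np.eye(4);T[:3,:3]=R.from_euler('xyz',s["eef_rot"]).as_matrix();T[:3,3]=s["eef_pos"];T=T@np.array(c["hand_eye"])
    else: T=np.array(c["cam_to_world"])
    return np.array(K),T
def ray(C,uv):
    K,T=C;d=T[:3,:3]@np.linalg.solve(K,[uv[0],uv[1],1]);return T[:3,3],d/np.linalg.norm(d)
def atz(C,uv,z):
    o,d=ray(C,uv);return o+d*(z-o[2])/d[2]
def proj(C,p):
    K,T=C;q=K@(np.linalg.inv(T)@np.r_[p,1])[:3];return q[:2]/q[2]
def tri(rs):
    A=sum(np.eye(3)-np.outer(d,d) for o,d in rs);b=sum((np.eye(3)-np.outer(d,d))@o for o,d in rs);return np.linalg.solve(A,b)
def orange(im):
    h=cv2.cvtColor(im,cv2.COLOR_RGB2HSV);m=((h[...,0]>6)&(h[...,0]<17)&(h[...,1]>190)&(h[...,2]>140)).astype(np.uint8)
    n,l,st,ce=cv2.connectedComponentsWithStats(m);i=1+np.argmax(st[1:,4]);return st[i],ce[i],l==i
E
python3 - <<'E'
from h import *
ims={n:cv2.imread(f"pics/{n}0.png")[:,:,::-1].copy() for n in("top","scene")}
T,S=cam("top"),cam("scene")
rs=[]
for n,C in(("top",T),("scene",S)):
    st,ce,_=orange(ims[n]);print(n,st,ce,atz(C,ce,34).round());rs.append(ray(C,ce))
print("tab tri",tri(rs).round(1))
f=lambda x,y:(120+x/2.85,100+y/2.85)
print("rack top",[atz(T,f(*p),88)[:2].round() for p in((360,70),(452,60),(478,210),(383,225))])
print("tray lip L/R z28",[atz(T,f(*p),28)[:2].round() for p in((262,115),(275,228))])
print("bin rim",[atz(T,f(*p),70)[:2].round() for p in((274,301),(429,309),(421,454),(264,446))])
g=lambda x,y:(120+x/2.4,90+y/2.4)
print("bin rim scene",[atz(S,g(*p),70)[:2].round() for p in((404,281),(515,350),(401,439),(290,350))])
print("rack top scene",[atz(S,g(*p),88)[:2].round() for p in((206,206),(260,170),(365,209),(310,248))])
print("vicecorner",atz(T,f(540,185),40)[:2].round(),"dog",atz(T,f(65,300),56)[:2].round(),"red",atz(T,f(207,327),22)[:2].round(),"bottle",atz(S,g(380,187),0)[:2].round())
print("stubs",[atz(T,f(*p),26)[:2].round() for p in((302,194),(358,190))],"off",atz(T,f(320,138),22)[:2].round())
E
```

```text
top [225 183   2   8  12] [225.5 186.5] [497. 331.  34.]
scene [226 223  12  18 132] [230.88636364 231.67424242] [493. 339.  34.]
tab tri [499.4 332.7  25.6]
rack top [array([671., 271.]), array([682., 179.]), array([530., 151.]), array([514., 246.])]
tray lip L/R z28 [array([637., 375.]), array([517., 359.])]
bin rim [array([438., 354.]), array([432., 199.]), array([289., 205.]), array([294., 360.])]
bin rim scene [array([426., 206.]), array([284., 212.]), array([289., 367.]), array([436., 357.])]
rack top scene [array([663., 275.]), array([676., 182.]), array([528., 156.]), array([520., 249.])]
vicecorner [564.  84.] dog [437. 567.] red [413. 428.] bottle [638.   9.]
stubs [array([554., 331.]), array([559., 273.])] off [614. 314.]
```

Tray yaw is about -82.5° and the tab is at about (497,333), which agrees with the lip fit. I'm moving above the tab, going up first to clear the vice.

```bash
python3 -m jog '[[40,[0,0,-0.5],0.025],[40,[0,0,-0.5],0.025],[40,[0.2,-0.4,0],0],[40,[0.4,-0.72,0],0],[40,[0.4,-0.72,0],0],[40,[0.4,-0.72,0],0],[40,[0.4,-0.72,0],0],[40,[0.4,-0.72,0],0],[40,[0.4,-0.72,0],0],[40,[0.4,-0.72,0],0],[40,[0.4,-0.72,0],0],[40,[0.4,-0.72,0],0],[40,[0.4,-0.72,0],0],[40,[0.4,-0.72,0],0],[40,[0.4,-0.72,0],0],[40,[0.4,-0.72,0],0],[40,[0.4,-0.72,0],0],[40,[0.4,-0.72,0],0],[40,[0.4,-0.72,0],0],[40,[0.4,-0.72,0],0]]' && python3 -m jog '[[40,[0.4,-0.72,0],0],[40,[0.4,-0.72,0],0],[40,[0.4,-0.72,0],0],[40,[0.4,-0.72,0],0],[40,[0.4,-0.72,0],0],[40,[0.2,-0.4,0],0],[40,[0,0,0],0],[40,[0,0,0],0]]'
python3 - <<'E'
from h import *
s=read_state();im=camera("wrist");cv2.imwrite("pics/w1.png",im[:,:,::-1]);C=cam("wrist",s)
st,ce,m=orange(im);print(s["eef_pos"],s["eef_rot"],st,ce,[atz(C,ce,z).round(1) for z in(34,52)])
ys,xs=np.nonzero(m);print(cv2.minAreaRect(np.c_[xs,ys].astype(np.float32)))
E
```

```text
clock: 3.1
eef_pos: [421.0, 146.7, 255.6]
eef_rot: [-3.142, -0.001, 0.131]
wrist_force: [0.8, -0.3, -0.2]
finger_gap: 39.7
finger_force: 0.0
clock: 3.9
eef_pos: [503.6, 357.3, 255.0]
eef_rot: [3.141, 0.001, 0.131]
wrist_force: [-0.1, -0.1, -0.5]
finger_gap: 39.9
finger_force: 0.0Traceback (most recent call last):
  File "<stdin>", line 3, in <module>
  File "h.py", line 20, in orange
    n,l,st,ce=cv2.connectedComponentsWithStats(m);i=1+np.argmax(st[1:,4]);return st[i],ce[i],l==i
                                                      ~~~~~~~~~^^^^^^^^^^
    return _wrapfunc(a, 'argmax', axis=axis, out=out, **kwds)
    return bound(*args, **kwds)
ValueError: attempt to get argmax of an empty sequence
```

View pics/w1.png

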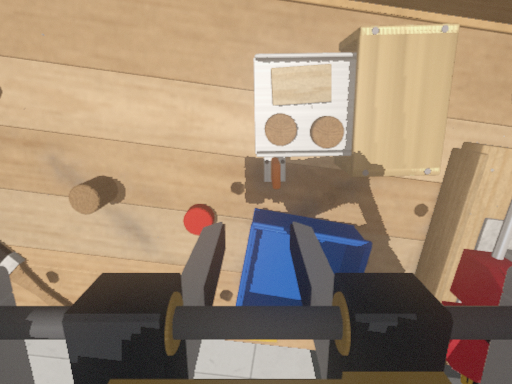

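The wrist view shows the tab's top edge at about (276,172) and tray walls from (255,55) to (355,155). Both brown stubs at (281,129) and (328,132) are inside the tray, and the red disc is outside at (199,220).

Run:
```python
from h import *
s=read_state();C=cam("wrist",s);im=cv2.imread("pics/w1.png")
print(s["clock"],"TCP px",proj(C,s["eef_pos"]).round(1),C[0].round(0).tolist())
for uv,z in(((276,156),52),((276,188),52),((276,172),52),((256,56),28),((355,55),28),((257,154),28),((258,156),0)):print(uv,z,atz(C,uv,z).round(1))
cv2.imwrite("pics/w1c.png",cv2.resize(im[40:205,230:450],None,fx=3.6,fy=3.6,interpolation=cv2.INTER_CUBIC))
```

```text
3.95 TCP px [255.3 235.9] [[311.0, 0.0, 257.0], [0.0, 311.0, 192.0], [0.0, 0.0, 1.0]]
(276, 156) 52 [524.7 335.1  52. ]
(276, 188) 52 [484.3 329.2  52. ]
(276, 172) 52 [504.8 332.2  52. ]
(256, 56) 28 [638.1 374.7  28. ]
(355, 55) 28 [654.6 256.5  28. ]
(257, 154) 28 [520.6 358.2  28. ]
(258, 156) 0 [513.8 355.9   0. ]
```

View pics/w1c.png

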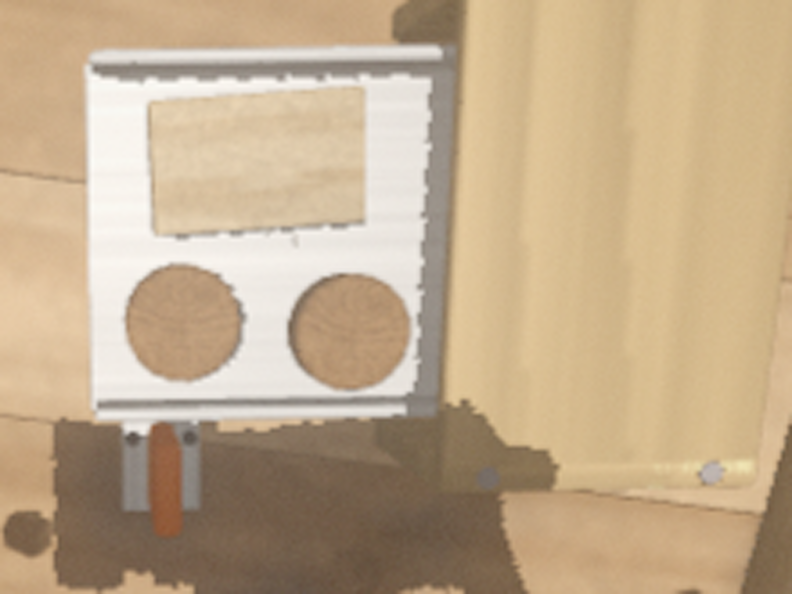

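```bash
python3 -m jog '[[40,[-0.08,0.25,0.3],0],[40,[-0.08,0.24,0.4],0],[40,[0,0,0.5],0],[40,[0,0,0.5],0],[40,[0,0,0.5],0],[40,[0,0,0.5],0],[40,[0,0,0.5],0],[40,[0,0,0.4],0],[40,[0,0,0.4],0],[40,[0,0,0.3],0],[40,[0,0,0.2],0],[40,[0,0,0.2],0],[40,[0,0,0.06],0],[40,[0,0,0],0]]' && python3 -m jog '[[0,[0,0,0],0],[0,[0,0,0],0],[0,[0,0,0],0],[0,[0,0,0],0],[0,[0,0,0],0]]' 30
```

```text
clock: 5.35
eef_pos: [499.0, 332.1, 17.4]
eef_rot: [3.142, 0.0, 0.131]
wrist_force: [-0.4, -0.3, 0.3]
finger_gap: 39.9
finger_force: 0.0
clock: 5.85
eef_pos: [499.1, 332.3, 17.7]
eef_rot: [-3.141, -0.0, 0.131]
wrist_force: [0.1, 1.5, 1.2]
finger_gap: 9.6
finger_force: 30.0
```

```bash
python3 -m jog '[[0,[0,-0.04,0],0],[0,[0,-0.1,0],0],[0,[0,-0.15,0],0],[0,[0,-0.15,0],0],[0,[0,-0.2,0],0],[0,[0,-0.2,0],0],[0,[0,-0.2,0],0],[0,[0,-0.2,0],0]]' && python3 -m jog '[[0,[0,-0.2,0],0],[0,[0,-0.2,0],0],[0,[0,-0.2,0],0],[0,[0,-0.2,0],0],[0,[0,-0.2,0],0],[0,[0,-0.2,0],0],[0,[0,-0.2,0],0],[0,[0,-0.1,0],0],[0,[0,-0.06,0],0],[0,[0,0,0],0]]'
```

```text
clock: 6.65
eef_pos: [490.9, 394.7, 17.7]
eef_rot: [-3.142, -0.0, 0.131]
wrist_force: [1.2, -4.2, 5.9]
finger_gap: 9.3
finger_force: 30.0
clock: 7.65
eef_pos: [480.4, 472.3, 17.7]
eef_rot: [-3.141, -0.001, 0.131]
wrist_force: [0.6, 1.3, 3.7]
finger_gap: 9.8
finger_force: 30.0
```

```bash
python3 -m jog '[[40,[0,0,0],0],[40,[0,0,0],0],[40,[0,0,0],0],[80,[0,0,-0.2],0],[80,[0,0,-0.5],0],[80,[0,0,-0.7],0],[80,[0,0,-0.7],0],[80,[0,0,-0.7],0],[80,[0,0,-0.7],0],[80,[0,0,-0.7],0],[80,[0,0,-0.2],0]]' 30 && python3 -m jog '[[80,[0.17,0.31,0],-0.04],[80,[0.17,0.31,0],0],[80,[0.17,0.31,0],0],[80,[0.17,0.31,0],0],[80,[0.17,0.31,0],0],[80,[0.17,0.31,0],0],[80,[0.17,0.31,0],0],[80,[0.17,0.31,0],0],[80,[0,0,0],0],[80,[0,0,0],-0.04],[80,[0,0,0],-0.04],[80,[0,0,0],-0.04],[80,[0,0,0],-0.04],[80,[0,0,0],-0.04],[80,[0,0,0],-0.04],[80,[0,0,0],-0.04],[80,[0,0,0],-0.04],[80,[0,0,0],-0.04],[80,[0,0,0],-0.04],[80,[0,0,0],-0.04]]' && python3 -m jog '[[80,[0,0,0],-0.02],[80,[0,0,0],0]]'
python3 - <<'E'
from h import *
s=read_state();im=camera("wrist");cv2.imwrite("pics/w2.png",im[:,:,::-1])
print(proj(cam("wrist",s),s["eef_pos"]),s["eef_pos"],s["eef_rot"],s["joints"])
print([proj(cam("wrist",s),[585,329,62])])
E
```

```text
clock: 8.75
eef_pos: [481.4, 471.5, 242.7]
eef_rot: [-3.138, -0.005, 0.131]
wrist_force: [-0.1, -0.1, 0.6]
finger_gap: 79.9
finger_force: 0.0
clock: 10.75
eef_pos: [576.0, 367.3, 237.5]
eef_rot: [-3.142, -0.0, 1.644]
wrist_force: [0.2, -0.7, -0.4]
finger_gap: 80.0
finger_force: 0.0
clock: 10.95
eef_pos: [576.0, 367.2, 237.5]
eef_rot: [-3.142, -0.0, 1.703]
wrist_force: [-0.0, 0.5, -0.7]
finger_gap: 80.1
finger_force: 0.0
[257.44764115 234.26190517] [576.03010622 367.22185429 237.47046641] [-3.14157709e+00 -8.96110250e-05  1.70287340e+00] [5.13902803e-01 5.94078465e-01 1.02986430e+00 8.90812210e-05
 1.51763093e+00 3.81820998e-01]
[array([260.53712853, 206.41399288])]
```

View pics/w2.png

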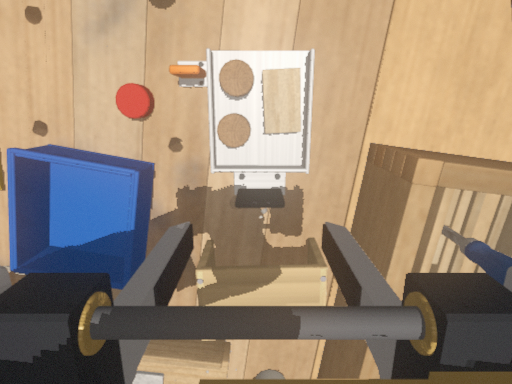

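The tray is completely out of the rack. The black plate is at columns 236–285, with its far top edge near row 207, and all three pieces are still in the tray.

Run:
```python
from h import *
s=read_state();C=cam("wrist",s)
a,b=atz(C,(236,207),62),atz(C,(285,207.5),62);print(a.round(1),b.round(1),np.linalg.norm(a-b).round(1))
c=[atz(C,p,28)[:2] for p in((208.5,50),(313,50),(309.5,172.5),(211.5,172.5))];print(np.round(c,1).tolist(),[np.linalg.norm(c[i]-c[i-1]).round(1) for i in range(4)])
u=(c[0]+c[1])/2;v=(c[2]+c[3])/2;d=(v-u)/np.linalg.norm(v-u);print("tray x dir",d,np.degrees(np.arctan2(d[1],d[0])),"center",(u+72*d).round(1),(v-74*d).round(1))
m=(a+b)[:2]/2;print("handle from plate",(m-5*d).round(1),"from walls",(u+179*d).round(1))
e=(u+v)/2; h=(m-5*d+u+179*d)/2
t=s["eef_rot"][2];X=np.array([np.cos(t),np.sin(t)]);Y=np.array([np.sin(t),-np.cos(t)]);D=h-s["eef_pos"][:2];print("h",h,"units",D@X/50,D@Y/50)
```

```text
[556.  324.4  62. ] [614.1 331.3  62. ] 58.6
[[502.8, 497.4], [621.8, 512.7], [642.5, 370.8], [519.1, 354.9]] [np.float64(143.4), np.float64(120.0), np.float64(143.4), np.float64(124.5)]
tray x dir [ 0.12877954 -0.99167325] -82.6009276972667 center [571.6 433.6] [571.3 436.2]
handle from plate [584.4 332.8] from walls [585.4 327.5]
h [584.89184538 330.18016047] units -0.7561645581187189 0.07931891093633649
```

```bash
python3 -m jog '[[80,[-0.38,0.04,0],0],[80,[-0.38,0.04,0],0],[80,[0,0,0.4],0],[80,[0,0,0.5],0],[80,[0,0,0.6],0],[80,[0,0,0.6],0],[80,[0,0,0.6],0],[80,[0,0,0.5],0],[80,[0,0,0.4],0],[80,[0,0,0.3],0],[80,[0,0,0.2],0],[80,[0,0,0.15],0],[80,[0,0,0],0]]' && python3 -m jog '[[0,[0,0,0],0],[0,[0,0,0],0],[0,[0,0,0],0],[0,[0,0,0],0],[0,[0,0,0],0]]' 60 && python3 -m jog '[[0,[0,0,-0.04],0],[0,[0,0,-0.06],0],[0,[0,0,-0.1],0],[0,[0,0,-0.06],0],[0,[0,0,0],0],[0,[0,0,0],0]]'
python3 - <<'E'
from h import *
im=camera("scene");cv2.imwrite("pics/s3.png",cv2.resize(im[130:330,120:340,::-1],None,fx=3,fy=3,interpolation=cv2.INTER_CUBIC));print(read_state()["wrist_force"],read_state()["moment"])
E
```

```text
clock: 12.3
eef_pos: [585.1, 329.3, 24.5]
eef_rot: [-3.141, 0.0, 1.701]
wrist_force: [-1.1, -1.1, 0.1]
finger_gap: 80.1
finger_force: 0.0
clock: 12.8
eef_pos: [585.4, 329.8, 25.7]
eef_rot: [3.141, -0.0, 1.702]
wrist_force: [-1.4, -0.8, 5.8]
finger_gap: 59.6
finger_force: 60.0
clock: 13.4
eef_pos: [585.2, 329.6, 38.0]
eef_rot: [3.142, 0.0, 1.701]
wrist_force: [-0.3, 0.2, -4.4]
finger_gap: 59.8
finger_force: 60.0
[ 0.06237815  0.01818387 -3.48398164] [-0.34444574 -0.16496024  0.02385256]
```

View pics/s3.png

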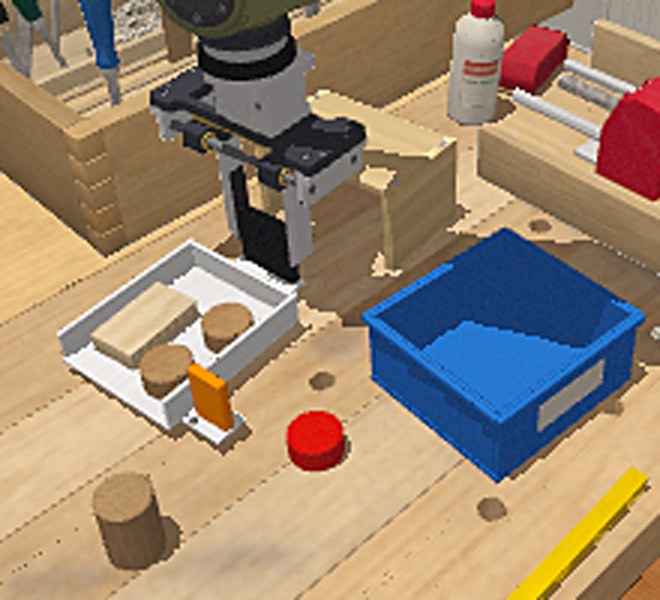

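The tray hangs level with its full weight (3.5 N) on the grip across the plate. The tool can't tilt, so the plan is to carry it at high grip force and let the tray pivot in the fingers over the bin at reduced force. Now I lift it and swing it round.

```bash
python3 -m jog '[[0,[0,0,-0.05],0],[0,[0,0,-0.1],0],[0,[0,0,-0.18],0],[0,[0,0,-0.24],0],[0,[0,0,-0.28],0],[0,[0,0,-0.28],0],[0,[0,0,-0.28],0],[0,[0,0,-0.28],0],[0,[0,0,-0.28],0],[0,[0,0,-0.28],0],[0,[0,0,-0.28],0],[0,[0,0,-0.28],0],[0,[0,0,-0.24],0],[0,[0,0,-0.18],0],[0,[0,0,-0.1],0],[0,[0,0,-0.04],0],[0,[0,0,0],0]]'
python3 - <<'E'
from h import *
s=read_state();print(s["wrist_force"],s["moment"]);C=cam("scene");st,ce,m=orange(camera("scene"))
# tab predicted centre if level
d=np.array([.1288,-.9917]);y=np.array([.9917,.1288]);g=s["eef_pos"]
for th in(0,5,10,20):
    t=np.radians(th);dx,dz=-152,-7+0
    X=dx*np.cos(t)-dz*np.sin(t)*-1*-1;  # rotate lip-down
    X=dx*np.cos(t)+dz*np.sin(t);Z=dx*np.sin(t)+dz*np.cos(t)
    p=np.r_[g[:2]+X*d-84*y,g[2]+18.8+Z];print(th,proj(C,p).round(1))
print("seen",ce,st)
E
```

```text
clock: 15.15
eef_pos: [585.1, 329.6, 206.2]
eef_rot: [-3.141, 0.0, 1.702]
wrist_force: [0.6, -0.2, -2.9]
finger_gap: 59.5
finger_force: 60.0
[ 0.64177241 -0.15657518 -2.90396827] [-0.33950939 -0.17972809 -0.01682113]
0 [177.7 196.7]
5 [178.7 202.2]
10 [180.2 207.1]
20 [184.1 215.5]
seen [177.19306931 202.75742574] [170 191  15  24 202]
```

```bash
python3 -m jog '[[0,[0,0,0],-0.01],[0,[0,0,0],-0.02],[0,[0,0,0],-0.03],[0,[0,0,0],-0.03],[0,[0,0,0],-0.03],[0,[0,0,0],-0.03],[0,[0,0,0],-0.03],[0,[0,0,0],-0.03],[0,[0,0,0],-0.03],[0,[0,0,0],-0.03],[0,[0,0,0],-0.03],[0,[0,0,0],-0.03],[0,[0,0,0],-0.03],[0,[0,0,0],-0.03],[0,[0,0,0],-0.03],[0,[0,0,0],-0.02],[0,[0,0,0],-0.003],[0,[0,0,0],0]]' && python3 -m jog '[[0,[0.05,-0.05,0],0],[0,[0.1,-0.1,0],0],[0,[0.2,-0.18,0],0],[0,[0.2,-0.18,0],0],[0,[0.2,-0.18,0],0],[0,[0.2,-0.18,0],0],[0,[0.2,-0.18,0],0],[0,[0.1,-0.1,0],0],[0,[0.04,-0.03,0],0],[0,[0,0,0],0]]'
python3 - <<'E'
from h import *
s=read_state();im=camera("scene");cv2.imwrite("pics/s4.png",cv2.resize(im[90:340,120:400,::-1],None,fx=2.4,fy=2.4,interpolation=cv2.INTER_CUBIC));im=camera("wrist");cv2.imwrite("pics/w4.png",im[:,:,::-1]);print(s["wrist_force"],s["moment"])
b=regions_of("wrist","bin");C=cam("wrist",s);print([(d["conf"],d["rect"]) for d in b],proj(C,[360,282,70]),proj(C,[430,282,70]))
E
```

```text
clock: 17.0
eef_pos: [585.1, 329.7, 206.1]
eef_rot: [-3.142, -0.0, 3.092]
wrist_force: [1.0, -0.2, -2.6]
finger_gap: 59.5
finger_force: 60.0
clock: 18.0
eef_pos: [517.9, 273.8, 206.7]
eef_rot: [3.141, 0.0, 3.093]
wrist_force: [0.5, 0.7, -3.4]
finger_gap: 59.6
finger_force: 60.0
[ 0.48642201  0.73880073 -3.41566203] [ 0.12372205 -0.4849161  -0.0144232 ]
[] [258.74405212  13.63071361] [262.26178352  94.43212331]
```

View pics/s4.png

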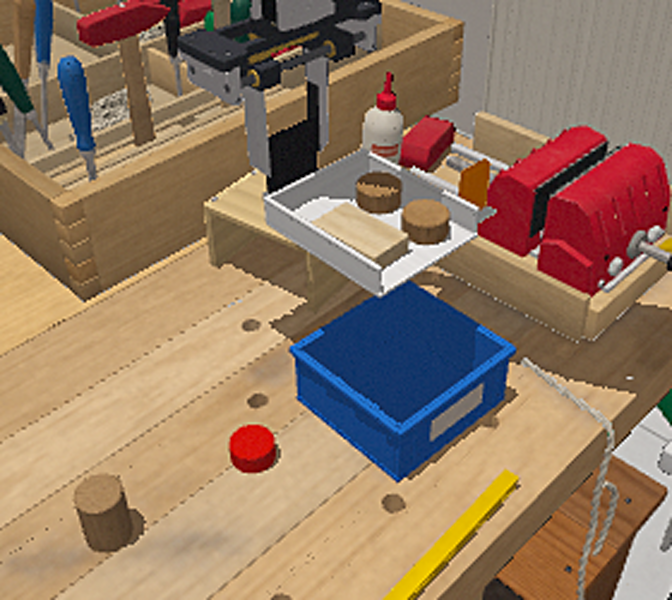

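The tray is level with its lip over the bin and the pieces aboard. I'm stepping the grip down and tracking the tilt from the orange tab.

```bash
cat >> h.py <<'E'
def tilt(cn="scene"):
    s=read_state();C=cam(cn);st,ce,m=orange(camera(cn));t=s["eef_rot"][2];d=-np.array([np.cos(t),np.sin(t)]);y=np.array([-d[1],d[0]]);g=s["eef_pos"]
    best=[]
    for th in range(-15,86):
        a=np.radians(th);dx,dz=-152,-7
        p=np.r_[g[:2]+(dx*np.cos(a)-dz*np.sin(a)*-1)*d-84*y,g[2]+18.8+dx*np.sin(a)+dz*np.cos(a)]
        best.append((np.linalg.norm(proj(C,p)-ce),th))
    print("tilt",min(best),ce.round(1),"F",s["wrist_force"].round(1) if hasattr(s["wrist_force"],'round') else s["wrist_force"],"M",np.round(s["moment"],2),"clk",s["clock"])
E
python3 -c "from h import *;tilt()"; python3 -m jog '[[0,[0,0,0],0],[0,[0,0,0],0]]' 30 |grep -E "force|clock"; python3 -c "from h import *;tilt()"; python3 -m jog '[[0,[0,0,0],0],[0,[0,0,0],0]]' 20|grep -E "force|clock" ; python3 -c "from h import *;tilt()"
```

```text
tilt (np.float64(0.2207806051957838), -1) [316.1 163.1] F [ 0.2 -0.2 -3.4] M [ 0.07 -0.46  0.07] clk 18.15
clock: 18.4
wrist_force: [0.4, 0.3, -3.4]
finger_force: 30.0
tilt (np.float64(0.62234944531213), -2) [315.7 161.5] F [ 0.4  0.3 -3.4] M [ 0.08 -0.45  0.04] clk 18.4
clock: 18.65
wrist_force: [0.6, 0.5, -3.8]
finger_force: 20.0
tilt (np.float64(3.2996447593790976), 10) [311.4 173.7] F [ 0.6  0.5 -3.8] M [ 0.07 -0.4   0.  ] clk 18.65
```

```bash
for i in 1 2; do python3 -m jog '[[0,[0,0,0],0]]' 22|grep -E "force|clock" ; python3 -c "from h import *;tilt()";done
```

```text
clock: 18.8
wrist_force: [-0.2, -0.5, -4.4]
finger_force: 22.0
tilt (np.float64(3.552826810748636), 12) [310.8 174.8] F [-0.2 -0.5 -4.4] M [ 0.07 -0.47 -0.  ] clk 18.8
clock: 18.95
wrist_force: [-0.6, 0.2, -4.0]
finger_force: 22.0
tilt (np.float64(1.5571704281726673), 8) [313.5 172. ] F [-0.6  0.2 -4. ] M [ 0.07 -0.47  0.04] clk 18.95
```

```bash
for i in 1 2; do python3 -m jog '[[0,[0,0,0],0],[0,[0,0,0],0]]' 18|grep -E "force|clock" ; python3 -c "from h import *;tilt()";done
```

```text
clock: 19.2
wrist_force: [0.6, -0.4, -2.5]
finger_force: 18.0
tilt (np.float64(4.3939774487533425), 20) [307.8 180.9] F [ 0.6 -0.4 -2.5] M [ 0.04 -0.4   0.02] clk 19.2
clock: 19.45
wrist_force: [0.1, 0.2, -3.7]
finger_force: 18.0
tilt (np.float64(2.431780138171044), 31) [305.5 188.2] F [ 0.1  0.2 -3.7] M [ 0.04 -0.35 -0.02] clk 19.45
```

```bash
for i in 1 2; do python3 -m jog '[[0,[0,0,0],0],[0,[0,0,0],0]]' 16|grep -E "force|clock" ; python3 -c "from h import *;tilt()";done
```

```text
clock: 19.7
wrist_force: [0.4, 0.9, -3.3]
finger_force: 16.0
tilt (np.float64(2.520679006277441), 45) [298.8 193.2] F [ 0.4  0.9 -3.3] M [ 0.07 -0.36  0.03] clk 19.7
clock: 19.95
wrist_force: [0.3, -0.3, -2.8]
finger_force: 16.0
tilt (np.float64(2.0281074668110994), 52) [295.2 195. ] F [ 0.3 -0.3 -2.8] M [ 0.01 -0.14 -0.05] clk 19.95
```

```bash
python3 -m jog '[[0,[0,0,0],0],[0,[0,0,0],0],[0,[0,0,0],0],[0,[0,0,0],0],[0,[0,0,0],0]]' 60|grep -E "force|clock" ; python3 -c "
from h import *;tilt();im=camera('scene');cv2.imwrite('pics/s5.png',cv2.resize(im[90:340,120:400,::-1],None,fx=2.4,fy=2.4,interpolation=cv2.INTER_CUBIC))"
```

```text
clock: 20.5
wrist_force: [0.2, -0.2, -2.2]
finger_force: 60.0
tilt (np.float64(1.814335568285416), 52) [295.  195.2] F [ 0.2 -0.2 -2.2] M [ 0.11 -0.21  0.04] clk 20.5
```

View pics/s5.png

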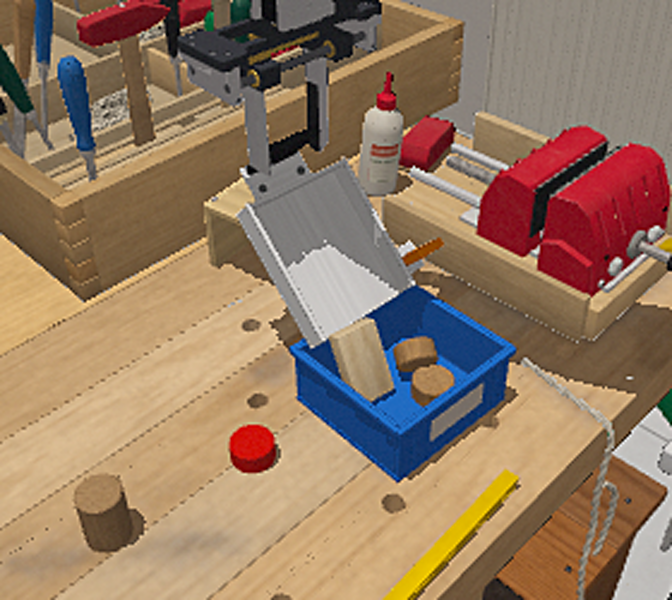

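All three pieces are in the bin: stubs at (415,355) and (432,385), and the offcut at (363,360) leaning by the lip. The tray is held empty at about 52°. I'm lifting slowly straight up, then checking.

```bash
python3 -m jog '[[0,[0,0,-0.04],0],[0,[0,0,-0.06],0],[0,[0,0,-0.08],0],[0,[0,0,-0.1],0],[0,[0,0,-0.1],0],[0,[0,0,-0.1],0],[0,[0,0,-0.1],0],[0,[0,0,-0.1],0],[0,[0,0,-0.12],0],[0,[0,0,-0.15],0],[0,[0,0,-0.15],0],[0,[0,0,-0.15],0],[0,[0,0,-0.1],0],[0,[0,0,-0.04],0],[0,[0,0,0],0]]' && python3 -c "
from h import *;tilt();im=camera('scene');cv2.imwrite('pics/s6.png',cv2.resize(im[90:340,120:400,::-1],None,fx=2.4,fy=2.4,interpolation=cv2.INTER_CUBIC))"
```

```text
clock: 22.1
eef_pos: [517.9, 273.9, 276.1]
eef_rot: [3.141, 0.0, 3.093]
wrist_force: [0.1, -0.6, -2.2]
finger_gap: 59.2
finger_force: 60.0
tilt (np.float64(158.42717942573688), 47) [367.3 315. ] F [ 0.1 -0.6 -2.2] M [ 0.06 -0.19  0.01] clk 22.1
```

View pics/s6.png

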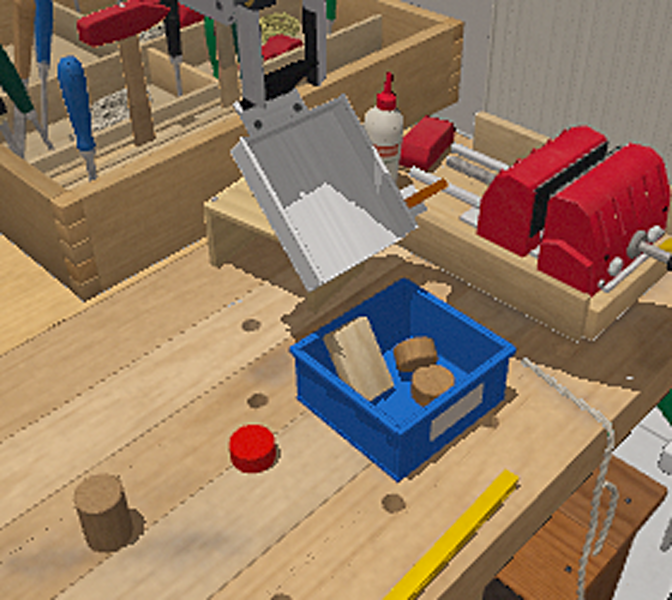

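The bin holds all three pieces and the tray hangs clear of it. I'm swinging back to the free bench area and lowering until the lip touches.

```bash
python3 -m jog '[[0,[0,0,0],0.02],[0,[0,0,0],0.03],[0,[0,0,0],0.04],[0,[0,0,0],0.04],[0,[0,0,0],0.04],[0,[0,0,0],0.04],[0,[0,0,0],0.04],[0,[0,0,0],0.04],[0,[0,0,0],0.04],[0,[0,0,0],0.04],[0,[0,0,0],0.04],[0,[0,0,0],0.023],[0,[0,0,0],0.01],[0,[0,0,0],0]]' && python3 -m jog '[[0,[0.15,0.08,0],0],[0,[0.3,0.15,0],0],[0,[0.4,0.2,0],0],[0,[0.4,0.2,0],0],[0,[0.4,0.2,0],0],[0,[0.4,0.2,0],0],[0,[0.4,0.2,0],0],[0,[0.3,0.15,0],0],[0,[0.15,0.08,0],0],[0,[0.05,0.02,0],0],[0,[0,0,0.2],0],[0,[0,0,0.3],0],[0,[0,0,0.4],0],[0,[0,0,0.4],0],[0,[0,0,0.3],0],[0,[0,0,0.2],0],[0,[0,0,0.1],0],[0,[0,0,0],0]]' && python3 -c "
from h import *;tilt('top');tilt();im=camera('scene');cv2.imwrite('pics/s7.png',cv2.resize(im[90:340,100:380,::-1],None,fx=2.4,fy=2.4,interpolation=cv2.INTER_CUBIC))"
```

```text
clock: 23.6
eef_pos: [517.8, 273.8, 275.6]
eef_rot: [-3.141, 0.0, 1.701]
wrist_force: [-0.6, -0.2, -1.9]
finger_gap: 59.5
finger_force: 60.0
clock: 25.4
eef_pos: [572.0, 429.7, 180.7]
eef_rot: [-3.141, 0.0, 1.702]
wrist_force: [-1.3, 0.7, -2.1]
finger_gap: 59.5
finger_force: 60.0
tilt (np.float64(0.5156643243175576), 53) [159.9 191. ] F [-1.3  0.7 -2.1] M [-0.1  -0.1  -0.03] clk 25.4
tilt (np.float64(3.4013233290051486), 55) [172.5 259.2] F [ 0.5  0.1 -2.4] M [-0.12 -0.12  0.01] clk 25.45
```

```bash
python3 -m jog '[[0,[0,0,0.15],0],[0,[0,0,0.15],0],[0,[0,0,0.1],0],[0,[0,0,0.08],0],[0,[0,0,0.06],0],[0,[0,0,0.04],0],[0,[0,0,0],0]]' 20 && python3 -c "
from h import *;tilt('top');tilt()" && python3 -m jog '[[0,[-0.1,0,0.05],0],[0,[-0.15,0,0.07],0],[0,[-0.15,0,0.08],0],[0,[-0.18,0,0.12],0],[0,[-0.18,0,0.12],0],[0,[-0.17,0,0.13],0],[0,[0,0,0],0]]' 16 && python3 -c "
from h import *;tilt('top');tilt()"
```

```text
clock: 26.25
eef_pos: [572.0, 429.7, 151.7]
eef_rot: [-3.141, 0.0, 1.701]
wrist_force: [-1.2, -1.5, -3.5]
finger_gap: 60.0
finger_force: 20.0
tilt (np.float64(0.3625840627469178), 53) [162.3 192.2] F [-1.2 -1.5 -3.5] M [-0.13 -0.14 -0.02] clk 26.25
tilt (np.float64(2.685400379877857), 56) [175.9 269.3] F [-0.9  0.3 -2.3] M [-0.14 -0.14  0.02] clk 26.3
clock: 27.05
eef_pos: [578.4, 382.1, 122.6]
eef_rot: [-3.141, 0.001, 1.7]
wrist_force: [0.4, -1.4, -0.2]
finger_gap: 59.7
finger_force: 16.0
tilt (np.float64(0.7825920302164315), 43) [172.7 190.9] F [ 0.4 -1.4 -0.2] M [-0.15 -0.14  0.05] clk 27.05
tilt (np.float64(3.617487158938093), 46) [186.7 264.6] F [ 0.1  0.3 -2.3] M [-0.13 -0.11  0.02] clk 27.1
```

```bash
python3 -m jog '[[0,[-0.15,0,0.15],0],[0,[-0.15,0,0.15],0],[0,[-0.15,0,0.15],0],[0,[-0.12,0,0.17],0],[0,[-0.12,0,0.18],0],[0,[-0.12,0,0.18],0],[0,[0,0,0],0]]' 16 && python3 -c "
from h import *;tilt('top');tilt();im=camera('scene');cv2.imwrite('pics/s8.png',cv2.resize(im[90:340,100:380,::-1],None,fx=2.4,fy=2.4,interpolation=cv2.INTER_CUBIC))"
```

```text
clock: 27.85
eef_pos: [583.0, 342.4, 72.6]
eef_rot: [-3.139, 0.001, 1.701]
wrist_force: [0.0, -0.5, -2.3]
finger_gap: 60.1
finger_force: 16.0
tilt (np.float64(0.6133804238936695), 15) [174.6 190.6] F [ 0.  -0.5 -2.3] M [-0.29 -0.11  0.02] clk 27.85
tilt (np.float64(0.8859333202884901), 28) [192.3 267.8] F [-0.6 -0.2 -1.6] M [-0.18 -0.14  0.01] clk 27.9
```

View pics/s8.png

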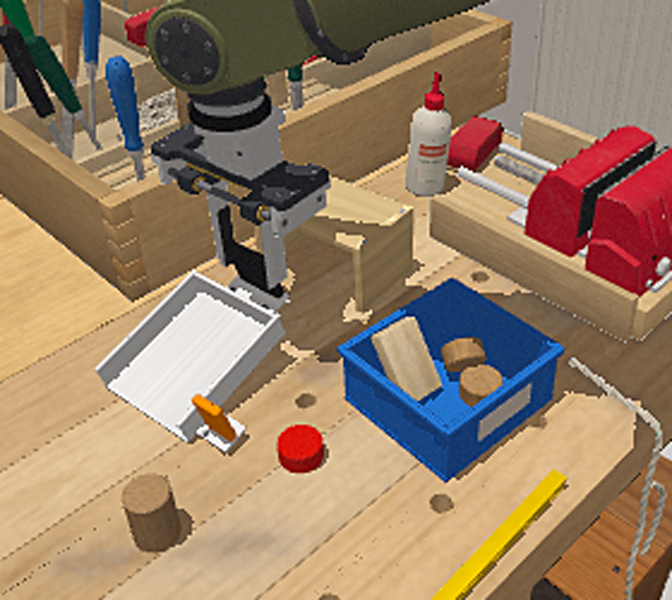

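The tray is folding down as planned, with its lip on the bench. I'm finishing the arc.

```bash
python3 -m jog '[[0,[-0.09,0,0.19],0],[0,[-0.09,0,0.19],0],[0,[-0.09,0,0.2],0],[0,[-0.05,0,0.14],0],[0,[-0.03,0,0.1],0],[0,[-0.03,0,0.1],0],[0,[0,0,0],0]]' 12 && python3 -m jog '[[0,[0,0,0],0],[0,[0,0,0],0],[0,[0,0,0.02],0],[0,[0,0,0],0]]' 5 && python3 -c "
from h import *;tilt('top');tilt()"
```

```text
clock: 28.7
eef_pos: [585.8, 324.5, 28.0]
eef_rot: [-3.141, 0.0, 1.701]
wrist_force: [0.6, -0.1, -2.3]
finger_gap: 60.3
finger_force: 12.0
clock: 29.1
eef_pos: [585.9, 324.7, 27.6]
eef_rot: [3.141, -0.0, 1.702]
wrist_force: [0.9, 0.1, 0.2]
finger_gap: 60.2
finger_force: 5.0
tilt (np.float64(0.2050661137454367), -6) [179.6 190. ] F [0.9 0.1 0.2] M [-0.04 -0.05  0.  ] clk 29.1
tilt (np.float64(1.2633864936681918), 6) [191.4 264.9] F [-1.   0.3 -0.9] M [-0.05 -0.16  0.01] clk 29.15
```

```bash
python3 -m jog '[[0,[0,0,0.02],0],[0,[0,0,0.02],0],[0,[0,0,0.02],0],[0,[0,0,0],0],[0,[0,0,0],0]]' 4 && python3 -c "
from h import *
tilt('top');tilt()
s=read_state();C=cam('scene');m=np.zeros((384,512),bool)
r=regions_of('scene','tray')[0];print(r['conf'],r['rect'])
g=s['eef_pos'];d=np.array([.131,-.991]);y=np.array([.991,.131])
for z in(0,4,10):
  P=[proj(C,np.r_[g[:2]+(x-107)*d+v*y,zz+z]) for x in(-72,112) for v in(-62,62) for zz in (0,28)];P=np.array(P);print(z,P.min(0).round(0),P.max(0).round(0))
"
```

```text
clock: 29.7
eef_pos: [585.9, 324.9, 25.0]
eef_rot: [3.141, -0.0, 1.702]
wrist_force: [-2.2, 0.3, 5.7]
finger_gap: 60.0
finger_force: 4.0
tilt (np.float64(0.09949557835875288), -7) [179.6 190. ] F [-2.2  0.3  5.7] M [-0.02  0.42 -0.01] clk 29.7
tilt (np.float64(0.9270133304116446), 5) [191.6 264.9] F [-2.3  0.2  5.6] M [-0.09  0.38  0.01] clk 29.75
0.67 [181.6, 239.1, 79.9, 76.1]
0 [141. 204.] [231. 275.]
4 [141. 203.] [231. 274.]
10 [140. 201.] [231. 272.]
```

The bench pushes back with 5.7 N, so the tray sits flat and the tilt reading matches the level reading from before. Releasing and rising.

```bash
python3 -m jog '[[75,[0,0,0],0],[75,[0,0,0],0],[75,[0,0,0],0],[75,[0,0,-0.1],0],[75,[0,0,-0.3],0],[75,[0,0,-0.5],0],[75,[0,0,-0.7],0],[75,[0,0,-0.7],0],[75,[0,0,-0.7],0],[75,[0,0,-0.7],0],[75,[0,0,-0.4],0],[75,[0,0,0],0],[75,[0,0,0],0]]'
python3 - <<'E'
from h import *
s=read_state();im=camera("scene");b=cv2.imread("pics/scene0.png")[:,:,::-1];T=cam("top");S=cam("scene")
st,ce,m=orange(im)
d=np.array([.131,-.991]);y=np.array([.991,.131]);g=np.array([585.9,324.9])
print("tab seen",ce.round(1),"flat pred",[proj(S,np.r_[g-152*d-84*y,z]).round(1) for z in(34,38)],"start seen",orange(b.copy())[1].round(1),"start pred",proj(S,[499,332,34]).round(1),proj(S,[499,332,38]).round(1))
camera("top")
for n in("scene","top"):
    for q in("tray","offcut","stub_a","glue_bottle","tall_dog","sanding_block","bin"):
        print(n,q,[(round(r["conf"],2),np.round(r["rect"]).tolist()) for r in regions_of(n,q)][:4])
E
```

```text
clock: 31.15
eef_pos: [585.7, 324.6, 229.7]
eef_rot: [3.141, -0.0, 1.702]
wrist_force: [-0.5, -0.3, -1.0]
finger_gap: 75.1
finger_force: 0.0
tab seen [190.8 264.4] flat pred [array([192. , 261.6]), array([191.8, 260.3])] start seen [230.9 231.7] start pred [231.6 229.1] [231.5 227.9]
scene tray [(0.73, [182.0, 239.0, 79.0, 79.0])]
scene offcut [(0.84, [273.0, 239.0, 29.0, 36.0])]
scene stub_a [(0.7, [295.0, 238.0, 18.0, 17.0]), (0.51, [225.0, 276.0, 20.0, 23.0])]
scene glue_bottle [(0.57, [271.0, 236.0, 28.0, 34.0]), (0.56, [279.0, 148.0, 18.0, 50.0])]
scene tall_dog [(0.61, [163.0, 303.0, 27.0, 35.0]), (0.45, [181.0, 239.0, 81.0, 79.0]), (0.37, [239.0, 189.0, 67.0, 57.0])]
scene sanding_block [(0.97, [299.0, 150.0, 25.0, 23.0])]
scene bin [(0.57, [291.0, 250.0, 96.0, 82.0])]
top tray [(0.87, [188.0, 171.0, 37.0, 57.0])]
top offcut []
top stub_a [(0.55, [191.0, 216.0, 14.0, 18.0])]
top glue_bottle [(0.74, [336.0, 139.0, 26.0, 22.0])]
top tall_dog [(0.49, [144.0, 205.0, 22.0, 11.0])]
top sanding_block [(0.67, [368.0, 139.0, 41.0, 26.0])]
top bin [(0.85, [222.0, 233.0, 25.0, 49.0])]
```

The tab sits at the same offset from its flat prediction as at the start (2.6–2.8 px), so the tray is flat. The bystanders haven't moved and the pieces are in the bin.

```bash
python3 -c "
from cell import *;print(sign_off())"
```

```text
the job is handed in; nothing more can be done
None
```

I pulled the tray out by its tab, tipped the offcut and both stubs into the bin, and set the empty tray flat on the bench before letting go. The bystanders stayed put, and I handed the job in at about 31 s of the 72 s allowed; no verdict came back.

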